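# Step the filter wheel to the cross and start the reading

### The job

Push the upright tab of the photometer's filter wheel round with a fingertip until its pointer points at the round plate that bears the cross, then press the read button right down and let it come back up. Only push and press: do not pinch the tab, do not press the button before the wheel is set, and leave the bottle on the photometer and everything else that stands around where it is.

Things in the scene. Friction and masses are not known exactly. Their poses are not given: they have to be found in the camera images.
- photometer: White bench photometer fixed to the worktop, deck 52 mm above the worktop. Local x points from its front (the robot's side) to its back, y to its left, z up; x from -145 to +125 mm, y from -55 to +105 mm. Origin: under the wheel's axis, 2 mm above the worktop. The deck also has a grey block (34 x 50 mm, 14 mm high, at local x +70, y -18) and a loose bottle. A wall-high pier of the room stands to its right.
- filter_wheel (a joint): Wheel angle in rad, positive counter-clockwise from above, stops at -1.4 and +1.4; at 0 the tab points along the photometer's local +y (left). Starts within 0.2 of 0; the plates lie at about -1.05, -0.55, +0.55, +1.05 in any order. Light even friction (about 1.3 N at the tab), no clicks, no spring: it stays where left. Disc radius 32 mm, face 12 mm (hub 17 mm) above the deck.
- wheel_axis (a point): Point on the wheel's axis at the face of the disc (64 mm above the worktop).
- tab_middle (a point): Centre of the upright aluminium tab: a flat fin 30 mm long along the wheel's radius (from 31 to 61 mm from the axis), 10 mm thick across it and 44 mm high (from 64 to 108 mm above the worktop). It is pushed on its broad side. Pressing on both broad sides at once is pinching.
- tab_top (a point): Middle of the tab's upper edge, 108 mm above the worktop, 46 mm from the axis.
- pointer (a point): The spot the tab's pointer points at: it turns with the wheel, 85 mm from the axis on the line from the axis through the tab, 55 mm above the worktop. It lies over a plate's centre when the pointer points straight at that plate.
- plate_cross: THE TARGET: fixed round white plate, 28 mm across, 3 mm thick, on the deck 85 mm from the wheel's axis, with a black upright cross (plus sign, 21 mm). Origin: centre of its underside.
- plate_bar: Like plate_cross, with a single black bar 21 x 6 mm.
- plate_dot: Like plate_cross, with a filled black dot of 11 mm.
- plate_ring: Like plate_cross, with a black ring of 21 mm.
- read_button (a joint): Travel of the read button in m: 0 up, 0.006 right down; a spring brings it back, about 5 N hold it right down.
- read_button_top (a point): Centre of the top of the round grey read button (28 mm across), on the deck near its front edge at local x -117, y +35 mm; pressed straight down.
- dropper: Bystander: loose white dropper bottle with a blue cap, 32 mm across, 86 mm high, standing on the deck near its back (local x about +100, y about +76). Origin: centre of its underside. To be left alone.
- petri_dish: Bystander: loose covered petri dish, 90 mm across, 14 mm high, on the worktop right of the photometer.
- vial: Bystander: loose white cryo vial, 12 mm across, 58 mm high, standing on the worktop left of the photometer.
- lab_timer: Bystander: loose white timer with three keys, 68 x 68 x 19 mm, right of the photometer. Not the read button.
- marker: Bystander: loose black marker pen, 138 mm long, lying left of the photometer.

How it is judged:
By the outcome, as a careful person would: the job done as asked, in the order asked, and still so for the second after the job is handed in, with the robot touching nothing.
It also fails if it takes over 48 s, if anything falls off the work surface, if the arm or the gripper's body presses on something with over 40 N, if the wrist force passes 120 N, or if a joint passes its speed limit or range.

### The arm

A 6-joint arm with a two-finger parallel gripper is mounted at the origin on the work surface; the furniture and walls round the work are solid. World frame = base frame: x ahead of the robot, y to its left, z up, the work surface at z = 0. Lengths are in m, angles in rad, forces in N, time in s.
With the tool pointing down it reaches from about 0.3 to 0.875 m from the base axis. Payload 4.2 kg.
Tool frame: the origin (TCP) lies at the very end of the fingers, on their centre line; the grasp point (between the pads) lies 19 mm behind it; z points along the fingers, y is the line along which they close (so a half turn about z gives the same grasp; the last joint's range is limited). The gripper opens to 85 mm and grips with 20 to 120 N. Pads are 22 mm wide; open, the fingers measure 114 mm over their backs; the gripper's body (76 mm by 85 mm) begins 54 mm behind the grasp point. The pads swing forward as they close: fully open they stand 13 mm farther back than shut.
Start: joints at [1.254, 0.32, 1.565, -0, 1.257, -0.02], TCP at [0.168, 0.55, 0.231] pointing down, gripper open.
Joint ranges: [-3.11, 3.11], [-0.84, 2.01], [0.21, 2.61], [-1.34, 4.49], [0.05, 2.63], [-2.56, 2.56]. Speed limits (rad/s): [2.57, 2.57, 3.14, 3.14, 3.14, 3.14].

### API

Orientations are given as [roll, pitch, yaw] about the fixed x, y, z axes, in that order (R = Rz(yaw) Ry(pitch) Rx(roll)).
In Python, from workcell import env gives the robot as it stands. The module is installed in compiled form; this text tells all that it offers. Calls block until the motion is done:
- env.move_to(position, orientation): joint-space move of the TCP to a pose.
- env.move_l(position, rotation=None, vel=0.15): straight line of the TCP; rotation=None keeps the orientation; vel is the mean speed in m/s.
- env.move_j(angles): joint-space move.
- env.set_gripper(opening, newtons=None): finger opening in m; newtons is the grip in N (None keeps the last); returns when the fingers have stopped.
- env.sleep(seconds).
- env.ik(position, orientation): joint angles nearest the present ones, or None.
- env.observe(): the state.
- env.camera(name): name is "scene" or "side" or "wrist"; returns a dict with "color" (400x640x3 uint8, red, green, blue), "vertical_fov" (degrees; the focal length in pixels is half the picture's height over the tangent of half this angle, whatever the lens; pixels are square), "cx", "cy" (the principal point, pixels), "dist_coeffs" ([k1, k2, p1, p2, k3] as OpenCV has them; the pictures are not rectified), "pose" (4x4, takes a point from camera to world coordinates); the wrist camera has in their place "T_tool_cam" (4x4, takes a point from camera to tool coordinates, whose origin is the TCP and whose axes are the flange's). Camera axes: x right, y down, z forward; pixel columns grow to the right and rows downward; lengths in m; the calibration is good to about 2 mm. A picture is of the moment at which its call begins: read the wrist's pose just before it. There is no depth.
A pose or a line that the arm cannot do raises env.MotionError and nothing moves.
- env.close_job(): hands the job in; it is judged then, once.
Trained networks look in a picture, given as the dict that the camera call returned (one of the last four; its "shot" number tells which), for a name from the list of things; names that differ only in an ending like _2 or _b are one class to them, and where a whole thing is asked for, a point or a joint stands for the part that bears it (a point fixed in the world has none). Each returns a list of dicts, best first, with "p" (0 to 1); they miss things now and then, are a little off and sometimes report something else, mostly with a low value. They report only what shows in the picture. A call takes as long as a camera call.
- env.recognise(picture, thing): "centre" ([column, row] in pixels, amid what is visible of it).
- env.cut_out(picture, thing): "pixels" (400x640 bool, what is visible of it) and "centre" ([column, row] in pixels, amid what is visible of it).
The state is a dict: "t": time; "qpos": joint angles; "dq": joint speeds; "joint_efforts": joint torques, N m; "eef_pos": TCP position; "eef_rot": TCP orientation; "contact_force": force on the tool from outside, world axes, zero at the start; "moment": the same for the moment, N m; "opening": finger opening in m; "gripper_force": force on a finger pad.
Only numpy, scipy, OpenCV 4.12 (cv2) and the standard library are available. Lean on these libraries where they do the work, as an engineer would, in place of code of your own. Each camera call takes 0.05 s, during which the arm holds its last target. There are 200 camera calls.

## Working session

There is one attempt and no reset: what is moved stays moved. The work goes in short steps, each a Python script; the robot and the scene stay as the last script left them, time stands still between calls to the robot, and variables do not carry over. Pictures are saved under pics/ and viewed, at most 10 in all, crops included, and the job is handed in when it is done.

```bash
mkdir -p pics; cat > h.py <<'E'
from workcell import env
import numpy as np, cv2
def K(c):
    f=200/np.tan(np.radians(c["vertical_fov"])/2)
    return np.array([[f,0,c["cx"]],[0,f,c["cy"]],[0,0,1]])
def pose(c,o=None):
    if "pose" in c: return np.array(c["pose"])
    from scipy.spatial.transform import Rotation as R
    T=np.eye(4);T[:3,:3]=R.from_euler("xyz",o["eef_rot"]).as_matrix();T[:3,3]=o["eef_pos"]
    return T@np.array(c["T_tool_cam"])
def at_z(c,px,z,o=None):
    u=cv2.undistortPoints(np.array([[px]],float),K(c),np.array(c["dist_coeffs"],float))[0,0]
    T=pose(c,o);d=T[:3,:3]@[u[0],u[1],1];p=T[:3,3]
    return p+d*(z-p[2])/d[2]
def proj(c,P,o=None):
    T=np.linalg.inv(pose(c,o));r=cv2.Rodrigues(T[:3,:3])[0]
    return cv2.projectPoints(np.array(P,float).reshape(-1,1,3),r,T[:3,3],K(c),np.array(c["dist_coeffs"],float))[0][:,0]
def save(c,n): cv2.imwrite("pics/"+n,c["color"][:,:,::-1])
Z=dict(plate_cross=.057,plate_bar=.057,plate_dot=.057,plate_ring=.057,tab_top=.108,tab_middle=.086,read_button_top=.065,filter_wheel=.064,dropper=.095,petri_dish=.01,vial=.03,lab_timer=.019,marker=.01)
E
python3 - <<'E'
from h import *
o=env.observe();print(o["t"],o["eef_pos"],o["eef_rot"])
for n in("scene","side","wrist"):
    c=env.camera(n);save(c,n+"0.png");print(n,pose(c,o)[:3,3].round(3))
    for k,z in Z.items():
        r=env.recognise(c,k)[:2]
        print(k,[(np.round(d["p"],2),np.round(d["centre"]),at_z(c,d["centre"],z,o)[:2].round(4)) for d in r])
E
```

```text
0.0 [0.16802345 0.54940252 0.23051034] [-3.13987598e+00  1.27261203e-06  2.84478741e+00]
scene [0.242 0.986 0.734]
plate_cross [(np.float64(0.7), array([321., 220.]), array([0.4752, 0.3717])), (np.float64(0.5), array([314., 251.]), array([0.4599, 0.448 ]))]
plate_bar [(np.float64(0.48), array([370., 228.]), array([0.3834, 0.3584]))]
plate_dot [(np.float64(0.44), array([359., 242.]), array([0.3921, 0.4003]))]
plate_ring [(np.float64(0.64), array([325., 222.]), array([0.4672, 0.3744])), (np.float64(0.62), array([293., 248.]), array([0.4984, 0.454 ]))]
tab_top [(np.float64(0.81), array([325., 219.]), array([0.453 , 0.4129]))]
tab_middle [(np.float64(0.66), array([324., 226.]), array([0.4564, 0.4094])), (np.float64(0.33), array([312., 195.]), array([0.5041, 0.3413]))]
read_button_top [(np.float64(0.69), array([313., 253.]), array([0.4575, 0.4588])), (np.float64(0.56), array([386., 213.]), array([0.3647, 0.3199]))]
filter_wheel [(np.float64(0.67), array([324., 221.]), array([0.4672, 0.378 ]))]
dropper [(np.float64(0.98), array([283., 253.]), array([0.4952, 0.5   ])), (np.float64(0.36), ar
[... 1651 characters left out ...]
ray([331., 191.]), array([0.5242, 0.2713])), (np.float64(0.23), array([319., 206.]), array([0.5114, 0.3375]))]
marker [(np.float64(0.67), array([350., 265.]), array([0.3424, 0.4425]))]
wrist [0.091 0.574 0.373]
plate_cross []
plate_bar [(np.float64(0.59), array([244., 354.]), array([0.3838, 0.3737]))]
plate_dot [(np.float64(0.54), array([262., 346.]), array([0.3768, 0.4025]))]
plate_ring [(np.float64(0.5), array([255., 328.]), array([0.3445, 0.4057]))]
tab_top []
tab_middle []
read_button_top []
filter_wheel []
dropper []
petri_dish []
vial [(np.float64(0.48), array([351., 332.]), array([0.4145, 0.5234]))]
lab_timer []
marker [(np.float64(0.91), array([284., 300.]), array([0.3472, 0.4408]))]
```

```bash
python3 - <<'E'
import cv2
a=cv2.imread("pics/scene0.png")[150:310,220:420];cv2.imwrite("pics/s1.png",cv2.resize(a,None,fx=3.7,fy=3.7,interpolation=2))
E
```

```text
(no output)
```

View pics/s1.png

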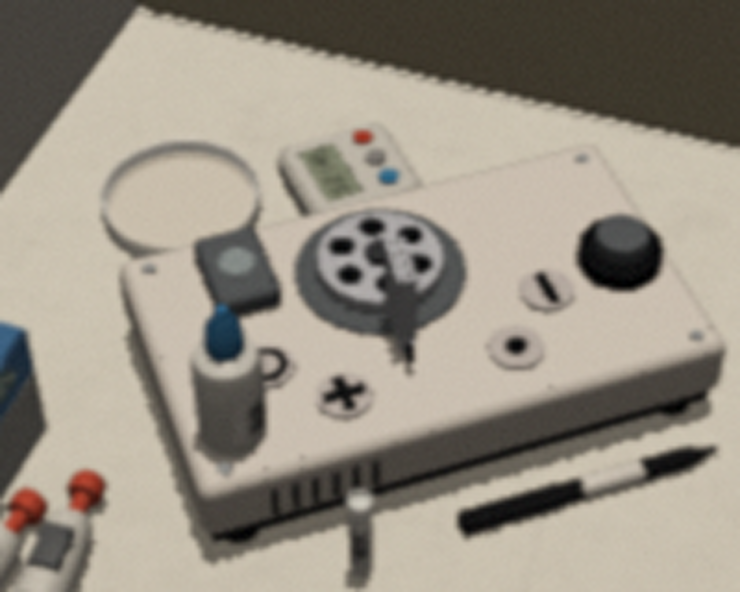

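View pics/scene0.png

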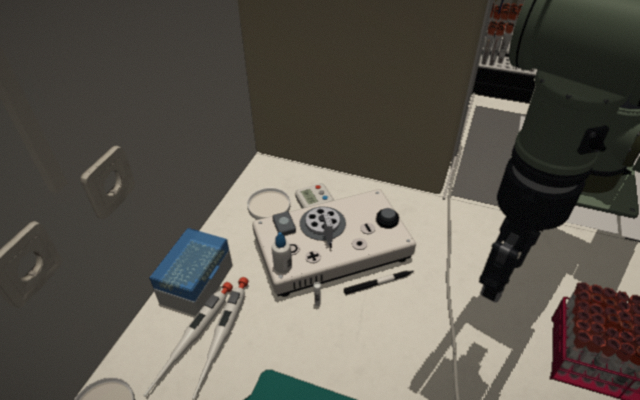

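The crops show the cross plate at scene pixel (313,257), ring (294,249), dot (359,244), bar (368,228), hub (322,218) and button (388,213). The tab points near 0, so the cross sits on the clockwise side at about -0.55. Next I fit the photometer pose.

```bash
cat >> h.py <<'E'
from scipy.optimize import least_squares
ANG=dict(plate_cross=-.55,plate_ring=-1.05,plate_dot=.55,plate_bar=1.05)
def loc(a,r): return np.array([-np.sin(a)*r,np.cos(a)*r])
L={k:loc(a,.085) for k,a in ANG.items()};L["read_button_top"]=np.array([-.117,.035])
def w(p,l):
    c,s=np.cos(p[2]),np.sin(p[2]);return np.array([p[0]+c*l[0]-s*l[1],p[1]+s*l[0]+c*l[1]])
def fit(M):  # list of (name, xy)
    r=least_squares(lambda p:np.concatenate([w(p,L[k])-m for k,m in M]),[.45,.37,.5],loss="soft_l1",f_scale=.002)
    return r.x,{k+str(i):((w(r.x,L[k])-m)*1000).round(1) for i,(k,m) in enumerate(M)}
E
python3 - <<'E'
from h import *
from scipy.spatial.transform import Rotation as R
c=env.camera("scene")
px=dict(plate_cross=(313.1,256.8),plate_dot=(359.4,243.8),plate_bar=(367.8,228.4),plate_ring=(294.3,248.6),read_button_top=(387.6,211.5))
p,r=fit([(k,at_z(c,v,Z[k])[:2]) for k,v in px.items()]);print(p,r)
print("dropper",w(p,[.1,.076]))
T=np.array(env.camera("wrist")["T_tool_cam"]);print(T.round(3))
# candidate hover views
names=[*L]
for yawoff in(0,np.pi/2,-np.pi/2,np.pi):
  for l in([0,.05],[-.05,.05],[-.1,.03],[-.05,.13]):
    yaw=p[2]+yawoff;Tt=np.eye(4);Tt[:3,:3]=R.from_euler("xyz",[np.pi,0,yaw]).as_matrix();Tt[:3,3]=[*w(p,l),.26]
    q=env.ik(Tt[:3,3],[np.pi,0,yaw])
    cc=dict(c);cc["pose"]=Tt@T
    P=[[*w(p,L[k]),.057] for k in names]+[[p[0],p[1],.069],[*w(p,[0,.046]),.108]]
    print(round(yawoff,2),l,q is not None,Tt[:3,3].round(2), proj(cc,P).round().astype(int).tolist())
E
```

```text
[0.47136025 0.37654459 0.72626265] {'plate_cross0': array([-1.1, -0.4]), 'plate_dot1': array([-0.2, -2.5]), 'plate_bar2': array([ 1.2, -2.9]), 'plate_ring3': array([2.5, 2.7]), 'read_button_top4': array([-2. , 10.4])}
dropper [0.49565632 0.49977486]
[[-0.    -0.95  -0.313  0.081]
 [ 1.    -0.     0.     0.001]
 [-0.    -0.313  0.95  -0.142]
 [ 0.     0.     0.     1.   ]]
0 [0, 0.05] True [0.44 0.41 0.26] [[284, 101], [329, 56], [287, 225], [328, 262], [337, 313], [390, 170], [324, 185]]
0 [-0.05, 0.05] True [0.4  0.38 0.26] [[282, 22], [329, -28], [285, 158], [328, 198], [337, 253], [394, 95], [324, 101]]
0 [-0.1, 0.03] True [0.38 0.33 0.26] [[248, -65], [296, -121], [254, 84], [299, 128], [310, 189], [365, 12], [287, 7]]
0 [-0.05, 0.13] True [0.35 0.44 0.26] [[406, 22], [457, -28], [399, 158], [439, 198], [445, 253], [517, 94], [463, 101]]
1.57 [0, 0.05] True [0.44 0.41 0.26] [[381, 134], [421, 176], [253, 134], [213, 176], [153, 186], [317, 238], [317, 191]]
1.57 [-0.05, 0.05] True [0.4  0.38 0.26] [[454, 134], [492, 176], [325, 134], [284, 176], [223, 186], [387, 238], [399, 191]
[... 546 characters left out ...]
[119, 222], [73, 182], [241, 222], [280, 182], [341, 172], [166, 125], [155, 210]]
-1.57 [-0.05, 0.13] False [0.35 0.44 0.26] [[176, 81], [126, 33], [309, 81], [354, 33], [421, 21], [233, -42], [227, 39]]
3.14 [0, 0.05] True [0.44 0.41 0.26] [[348, 225], [307, 262], [350, 101], [305, 56], [293, -16], [244, 170], [310, 185]]
3.14 [-0.05, 0.05] True [0.4  0.38 0.26] [[347, 286], [308, 320], [349, 173], [306, 132], [294, 67], [247, 238], [311, 260]]
3.14 [-0.1, 0.03] True [0.38 0.33 0.26] [[371, 343], [333, 375], [375, 239], [334, 201], [324, 142], [277, 301], [341, 329]]
3.14 [-0.05, 0.13] True [0.35 0.44 0.26] [[242, 286], [205, 320], [236, 173], [190, 132], [173, 67], [135, 238], [186, 260]]
```

```bash
python3 - <<'E'
from h import *
p=[.4714,.3765,.726]
env.set_gripper(0.0,40)
env.move_to([*w(p,[-.0,.05]),.27],[np.pi,0,p[2]])
o=env.observe();c=env.camera("wrist");print(o["t"],o["opening"],o["eef_pos"])
save(c,"w1.png")
M=[]
for k,z in Z.items():
    r=env.recognise(c,k)[:2]
    print(k,[(np.round(d["p"],2),np.round(d["centre"]),at_z(c,d["centre"],z,o)[:2].round(4)) for d in r])
    if k in ANG and r: M.append((k,at_z(c,r[0]["centre"],z,o)[:2]))
print(fit(M))
E
```

```text
4.3917 0.0001858596366042053 [0.43774723 0.41417952 0.26986406]
plate_cross [(np.float64(0.78), array([303., 130.]), array([0.4584, 0.4608]))]
plate_bar [(np.float64(0.61), array([326., 222.]), array([0.3881, 0.3604]))]
plate_dot [(np.float64(0.85), array([301., 197.]), array([0.3931, 0.4082]))]
plate_ring [(np.float64(0.74), array([304., 132.]), array([0.4579, 0.4591])), (np.float64(0.7), array([326., 105.]), array([0.499 , 0.4591]))]
tab_top [(np.float64(0.91), array([358., 168.]), array([0.4735, 0.3922])), (np.float64(0.42), array([303., 198.]), array([0.4091, 0.414 ]))]
tab_middle [(np.float64(0.84), array([352., 166.]), array([0.4691, 0.3928]))]
read_button_top []
filter_wheel [(np.float64(0.8), array([357., 168.]), array([0.4692, 0.382 ]))]
dropper [(np.float64(0.89), array([297.,  79.]), array([0.4974, 0.4996])), (np.float64(0.47), array([356., 168.]), array([0.4714, 0.3905]))]
petri_dish [(np.float64(0.74), array([459., 108.]), array([0.6137, 0.323 ]))]
vial [(np.float64(0.48), array([257., 114.]), array([0.432 , 0.5166]))]
lab_timer [(np.float64(0.95), array([438., 179.]), array([0.53  , 0.2744])), (np.float64(0.16), array([329., 107.]), array([0.4994, 0.4543]))]
marker [(np.float64(0.84), array([265., 193.]), array([0.3489, 0.4433]))]
(array([0.47184522, 0.37839066, 0.72048446]), {'plate_cross0': array([-1. ,  1.3]), 'plate_bar1': array([0.4, 1.2]), 'plate_dot2': array([-2.4, -4.7]), 'plate_ring3': array([41.5, -0.3])})
```

View pics/w1.png

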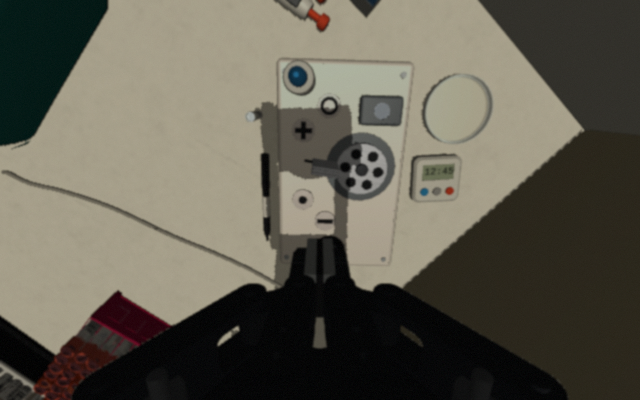

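The wrist view shows the cross at (303,131), ring (330,105), dot (303,199), bar (325,221) and hub (362,168). I'll zoom in for a more exact fix.

```bash
python3 - <<'E'
import cv2
a=cv2.imread("pics/w1.png")[90:240,275:415];cv2.imwrite("pics/w1c.png",cv2.resize(a,(560,600),interpolation=2))
E
```

```text
(no output)
```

View pics/w1c.png

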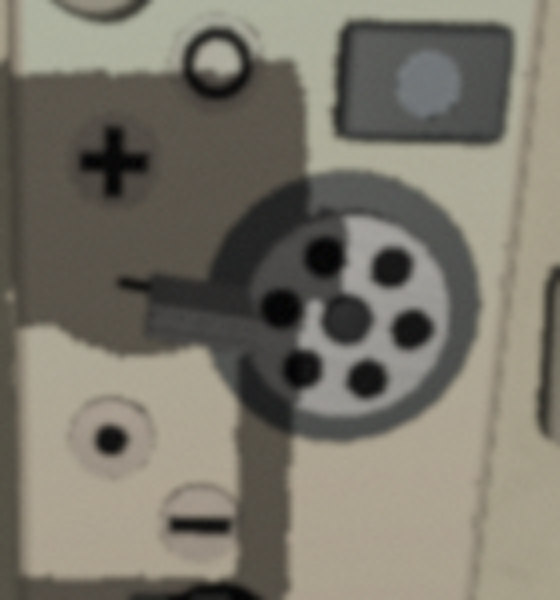

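```bash
python3 - <<'E'
from h import *
o=env.observe();c=env.camera("wrist")
f=lambda x,y:((x+.5)/4-.5+275,(y+.5)/4-.5+90)
L["hub"]=np.zeros(2);Z["hub"]=.069
px=dict(plate_cross=(114,161),plate_ring=(216,63),plate_dot=(111,439),plate_bar=(200,523),hub=(347,319))
M=[(k,at_z(c,f(*v),Z[k],o)[:2]) for k,v in px.items()]
p,r=fit(M);print(p,r)
def ang(xy,p):
    d=np.array(xy)-p[:2];R=np.array([[np.cos(p[2]),np.sin(p[2])],[-np.sin(p[2]),np.cos(p[2])]]);d=R@d;return np.arctan2(-d[0],d[1]),np.hypot(*d)
for k,m in M:print(k,ang(m,p))
for z in(.055,.06,.064,.07):print("ptr",z,ang(at_z(c,f(120,283),z,o)[:2],p))
print("tabtop end",ang(at_z(c,f(150,322),.108,o)[:2],p),ang(at_z(c,f(200,326),.108,o)[:2],p))
s=env.camera("scene")
for z in(.065,.07,.075,.08,.085):print(z,at_z(s,(387.6,211.5),z)[:2],w(p,[-.117,.035]))
E
```

```text
[0.47247524 0.37719912 0.69967926] {'plate_cross0': array([-0. ,  0.6]), 'plate_ring1': array([0.6, 0.4]), 'plate_dot2': array([-0.3,  0.1]), 'plate_bar3': array([-0.4, -0.6]), 'hub4': array([ 0.1, -0.4])}
plate_cross (np.float64(-0.5493466088906824), np.float64(0.08445160372314063))
plate_ring (np.float64(-1.0446824417169411), np.float64(0.08442737352205287))
plate_dot (np.float64(0.5498585145098093), np.float64(0.08473099081005946))
plate_bar (np.float64(1.044241967007984), np.float64(0.08446371980568196))
hub (np.float64(-0.422209366437382), np.float64(0.0004580945679718137))
ptr 0.055 (np.float64(-0.09436583811719769), np.float64(0.07025003279423733))
ptr 0.06 (np.float64(-0.10893985118557202), np.float64(0.07012000974082129))
ptr 0.064 (np.float64(-0.12063609015244257), np.float64(0.07002674953270992))
ptr 0.07 (np.float64(-0.13823494824155946), np.float64(0.06990487874035929))
tabtop end (np.float64(-0.11524517551915135), np.float64(0.059693345663342966)) (np.float64(-0.13263919685919248), np.float64(0.04623480104670552))
0.065 [0.362641   0.31460992] [0.3604255  0.32863107]
0.07 [0.36174128 0.31962886] [0.3604255  0.32863107]
0.075 [0.36084156 0.3246478 ] [0.3604255  0.32863107]
0.08 [0.35994184 0.32966674] [0.3604255  0.32863107]
0.085 [0.35904212 0.33468568] [0.3604255  0.32863107]
```

```bash
cat >> h.py <<'E'
PP=np.array([.47248,.37720,.69968])
def pose_a(a,off,z=.080,r=.046):
    l=r*np.array([-np.sin(a),np.cos(a)])-off*np.array([np.cos(a),np.sin(a)])
    return [*w(PP,l),z],[np.pi,0,PP[2]+a]
E
python3 - <<'E'
from h import *
def st(t):
    o=env.observe();print(t,round(o["t"],2),np.round(o["eef_pos"],4),np.round(o["contact_force"],1))
env.move_to(*pose_a(-.12,.030,.15));st("above")
env.move_l(*pose_a(-.12,.030),vel=.12);st("down")
env.move_l(*pose_a(-.12,.0165),vel=.05);st("near")
for a in np.linspace(-.12,-.50,5)[1:]:
    env.move_l(*pose_a(a,.0160),vel=.05);st(a)
o=env.observe();c=env.camera("wrist");save(c,"w2.png")
s=env.camera("scene");save(s,"s2.png")
a=cv2.resize(s["color"][190:280,270:380,::-1],None,fx=5,fy=5,interpolation=2)
b=cv2.resize(c["color"][:,:,::-1],(0,0),fx=.9,fy=.9);cv2.imwrite("pics/s2c.png",a)
E
```

```text
above 5.75 [0.4231 0.4    0.151 ] [-0.2  0.3  0.1]
down 6.48 [0.423  0.4    0.0812] [ 0.6 -0.2  0.1]
near 6.9 [0.434  0.407  0.0802] [-1.6 -0.1 -0.4]
-0.215 7.15 [0.4369 0.4104 0.0799] [-0.6 -0.2 -0.9]
-0.31 7.4 [0.4401 0.4135 0.0799] [ 0.3 -0.3 -0.8]
-0.405 7.65 [0.4438 0.4165 0.08  ] [ 0.3 -0.7 -0.5]
-0.5 7.9 [0.4477 0.4191 0.08  ] [-0.1 -0.2 -0. ]
```

View pics/s2c.png

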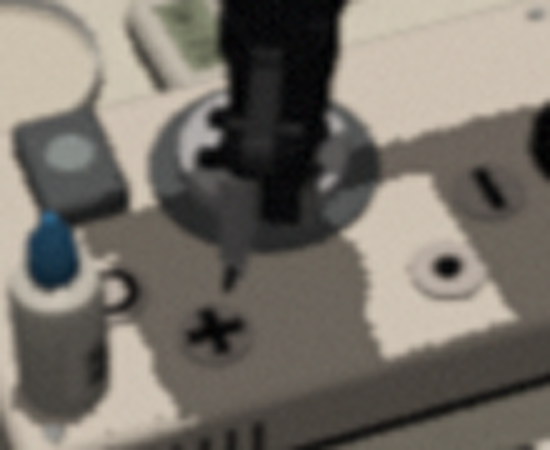

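View pics/w2.png

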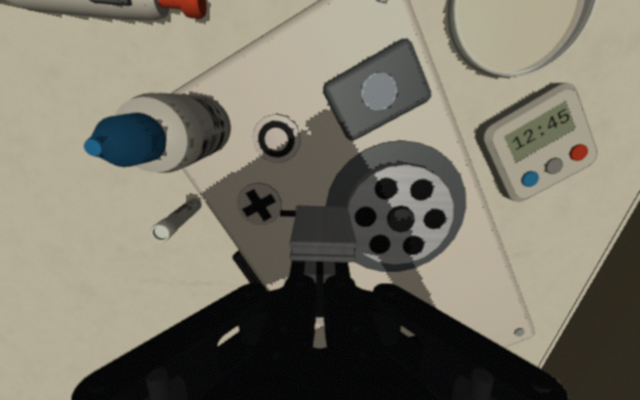

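The finger lies flat against the tab; pointer tip at (279,212), just short of the cross at (259,205). I'll measure the angle by triangulating the tip.

```bash
python3 - <<'E'
from h import *
o=env.observe();c=env.camera("wrist");s=env.camera("scene")
def ang(xy,p=PP):
    d=np.array(xy)[:2]-p[:2];R=np.array([[np.cos(p[2]),np.sin(p[2])],[-np.sin(p[2]),np.cos(p[2])]]);d=R@d;return np.round([np.arctan2(-d[0],d[1]),np.hypot(*d)],4)
print("cross",ang(at_z(c,(259,205),.057,o)),"hub",at_z(c,(401,219),.069,o)[:2]-PP[:2], ang(at_z(s,(312.8,255.9),.057)))
for z in(.055,.06,.065,.07,.075):print(z,ang(at_z(c,(279,212.3),z,o)),ang(at_z(s,(315.4,247.6),z)))
g=cv2.cvtColor(c["color"],cv2.COLOR_RGB2GRAY);print(g[206:220,272:300:2])
E
```

```text
cross [-0.5455  0.0841] hub [-0.00016645  0.00053295] [-0.5335  0.0828]
0.055 [-0.4767  0.0723] [-0.528   0.0614]
0.06 [-0.504   0.0716] [-0.5142  0.0656]
0.065 [-0.5319  0.0709] [-0.5021  0.0699]
0.07 [-0.5604  0.0702] [-0.4914  0.0742]
0.075 [-0.5893  0.0696] [-0.4819  0.0785]
[[75 77 76 75 72 82 88 88 90 89 89 87 66 53]
 [75 76 75 77 70 83 88 89 89 88 90 88 61 47]
 [77 77 77 75 71 80 89 87 87 89 88 81 59 47]
 [76 75 76 75 64 65 78 77 77 77 79 72 57 45]
 [76 75 75 75 48 36 46 46 46 48 49 47 50 46]
 [74 74 75 72 36 14 15 16 16 17 20 23 44 46]
 [74 75 76 72 32  5  4  4  5  5  4 13 37 46]
 [75 74 75 72 32  6  5  6  2  5  5 11 39 44]
 [73 73 75 71 35  6  6  7  5  3  6 13 40 47]
 [69 74 74 74 43 22 23 21 17 15 14 21 44 45]
 [63 75 73 76 63 50 49 49 45 44 45 42 42 46]
 [65 75 75 83 81 77 76 76 74 75 73 66 47 46]
 [69 73 75 87 88 86 86 87 88 87 85 74 48 46]
 [74 75 80 87 89 88 88 90 90 89 89 71 47 46]]
```

```bash
python3 - <<'E'
from h import *
for a in(-.525,-.549): env.move_l(*pose_a(a,.016),vel=.04)
env.sleep(.3);o=env.observe();print(o["t"],o["eef_pos"]-np.array(pose_a(a,.016)[0]),o["eef_rot"][2]-PP[2])
env.move_l(*pose_a(-.549,.028),vel=.05)
env.move_l(*pose_a(-.549,.028,.16),vel=.15)
env.move_to([*w(PP,[-.06,.05]),.24],[np.pi,0,PP[2]-.549])
env.sleep(.3)
o=env.observe();print(o["t"],o["eef_rot"],o["contact_force"].round(1) if hasattr(o["contact_force"],"round") else 0)
c=env.camera("wrist");s=env.camera("scene");save(c,"w3.png");save(s,"s3.png")
P=[[*PP[:2],.069],*[[*w(PP,loc(-.549,.085)),.057]],[*w(PP,[-.117,.035]),.079]]
q=proj(c,P,o);print(q);x,y=q[:2].mean(0).astype(int)
x=max(x,70);y=max(y,50)
print(x,y);im=c["color"][y-50:y+50,x-70:x+70,::-1];cv2.imwrite("pics/w3c.png",cv2.resize(im,None,fx=5.5,fy=5.5,interpolation=2))
E
```

```text
8.9 [-4.50504130e-05 -2.73503200e-05  1.58737363e-05] -0.5487392660932396
10.7583 [3.14011365e+00 2.22617166e-03 1.50706007e-01] [ 0.2 -0.4 -1. ]
[[331.42446031 102.9473487 ]
 [251.11794681 102.8613663 ]
 [358.26185641 213.62273429]]
291 102
```

View pics/w3c.png

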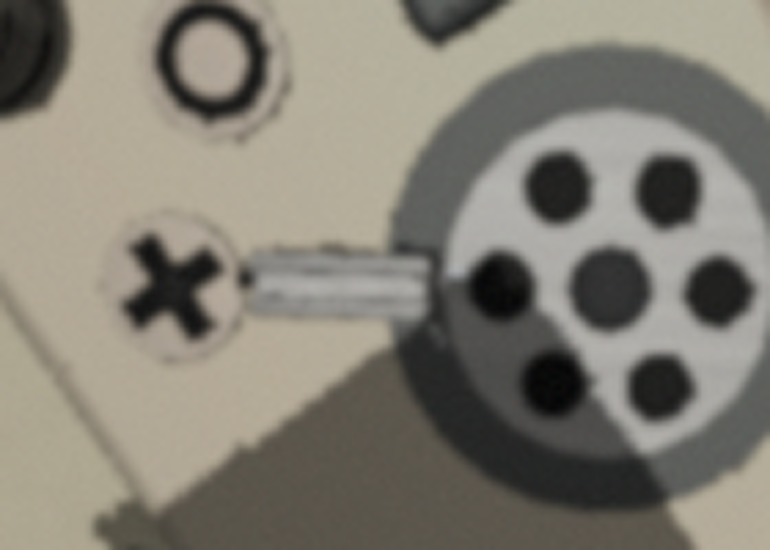

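Hub, tab and cross lie nearly on one row (y ≈ 287), and the pointer stub is just left of the tab at about (246,276). I'll quantify that with projection.

```bash
python3 - <<'E'
from h import *
o=env.observe();c=env.camera("wrist");s=env.camera("scene")
g=cv2.cvtColor(c["color"],cv2.COLOR_RGB2GRAY);print(g[96:112,258:276])
print("cam",pose(c,o)[:3,3])
for a in(-.53,-.549,-.57,-.59):
  P=[[*w(PP,loc(a,r)),z] for r,z in((.07,.058),(.07,.064),(.061,.108),(.031,.108),(.085,.057))]
  print(a,proj(c,P,o).round(1).tolist(),proj(s,P).round(1).tolist())
x,y=proj(s,P)[0].astype(int)
cv2.imwrite("pics/s3c.png",cv2.resize(s["color"][y-30:y+30,x-40:x+40,::-1],None,fx=9,fy=9,interpolation=2));print(x,y)
E
```

```text
[[150 151 155 153 146 156 169 171 170 168 164 165 167 166 160 160 158 159]
 [107 119 149 159 152 151 162 168 161 150 145 147 151 150 139 132 131 133]
 [ 58  82 123 152 155 147 151 155 149 135 130 133 139 139 131 127 125 127]
 [ 29  49  87 130 152 148 133 128 131 131 132 134 139 139 138 137 138 139]
 [ 24  30  59 107 148 148 118 102 111 123 130 132 134 134 132 135 135 135]
 [ 24  30  52  97 141 143 108  81  89 111 132 139 138 134 131 130 130 126]
 [ 36  57  85 120 149 141  97  57  63 104 142 154 155 151 149 150 151 149]
 [ 72 106 133 152 160 146 100  60  66 107 150 164 166 166 166 164 166 167]
 [115 144 162 168 170 157 125  96 102 128 154 163 164 165 167 168 168 169]
 [143 162 169 170 172 166 147 131 136 147 152 148 145 153 158 157 157 157]
 [150 168 169 170 171 169 156 141 145 145 140 137 134 140 142 139 138 138]
 [140 164 170 170 171 169 157 140 139 139 137 137 139 142 143 143 141 139]
 [115 147 165 168 169 166 154 142 142 136 132 134 136 138 141 140 140 139]
 [ 77 120 149 165 166 160 150 149 154 143 136 135 136 138 140 142 141 140]
 [ 46  84 129 158 161 150 140 154 164 161 155 155 156 159 158 158 159 157]
 [ 43  79 124 155 157 138 135 157 170 170 170 170 169 170 170 170 170 171]]
cam [0.47385347 0.39023538 0.38102212]
-0.53 [[265.4, 104.4], [264.4, 104.5], [265.6, 105.0], [298.8, 104.3], [251.5, 104.7]] [[314.4, 250.1], [314.3, 247.9], [314.9, 227.1], [318.2, 214.9], [312.7, 256.9]]
-0.549 [[265.3, 103.1], [264.3, 103.1], [265.5, 103.7], [298.8, 103.7], [251.4, 103.1]] [[313.6, 250.0], [313.6, 247.8], [314.3, 227.0], [317.9, 214.9], [311.8, 256.7]]
-0.57 [[265.2, 101.6], [264.2, 101.7], [265.4, 102.2], [298.8, 102.9], [251.3, 101.3]] [[312.8, 249.9], [312.8, 247.6], [313.5, 226.9], [317.5, 214.8], [310.8, 256.6]]
-0.59 [[265.2, 100.2], [264.2, 100.3], [265.4, 100.8], [298.8, 102.2], [251.2, 99.6]] [[312.1, 249.7], [312.0, 247.5], [312.8, 226.8], [317.2, 214.8], [309.9, 256.4]]
312 249
```

View pics/s3c.png

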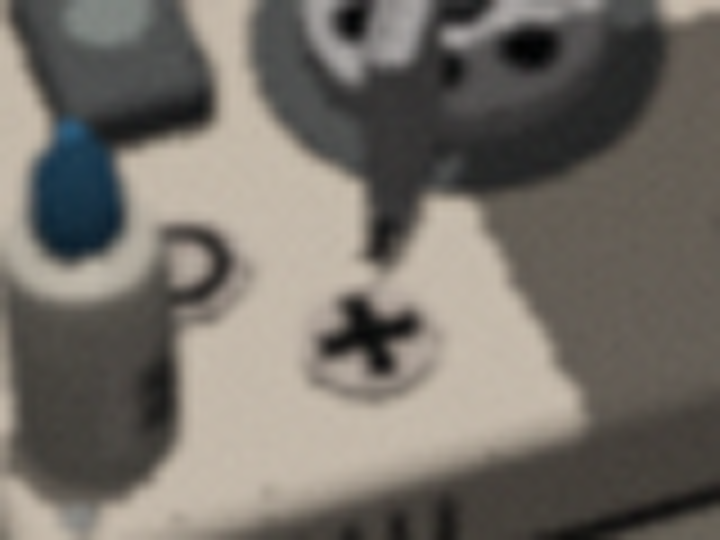

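The wheel is set at about -0.555 against the target of -0.549. Now the button.

```bash
python3 - <<'E'
from h import *
b=w(PP,[-.117,.035]);R=[np.pi,0,PP[2]]
env.move_to([*b,.12],R);env.move_l([*b,.09],vel=.08);env.sleep(.3)
f0=env.observe()["contact_force"][2];z=.09
while z>.058:
    z-=.001;env.move_l([*b,z],vel=.03);o=env.observe();f=o["contact_force"][2]-f0
    print(round(z,3),round(o["eef_pos"][2],4),round(f,1))
    if f>14:break
env.sleep(.3);o=env.observe();print("held",o["t"],o["eef_pos"],o["contact_force"])
E
```

```text
0.089 0.089 -0.5
0.088 0.0879 0.1
0.087 0.0869 0.5
0.086 0.0859 0.4
0.085 0.0849 0.2
0.084 0.0839 -0.3
0.083 0.0829 -0.6
0.082 0.0819 -0.3
0.081 0.081 0.5
0.08 0.0799 0.0
0.079 0.0789 0.6
0.078 0.0779 0.1
0.077 0.0769 0.7
0.076 0.0759 -0.0
0.075 0.0749 0.5
0.074 0.0741 0.7
0.073 0.0731 2.2
0.072 0.0721 2.6
0.071 0.0711 2.6
0.07 0.0701 4.7
0.069 0.0691 4.2
0.068 0.0681 5.3
0.067 0.0679 11.0
0.066 0.0678 19.8
held 18.6917 [0.36059318 0.32877604 0.06777533] [-2.0081891  -2.04594981 18.80324441]
```

The force rose on a spring from 74 mm and hit a hard stop at 68 mm: 6 mm of travel, so it is right down. Now I release, retreat and check.

```bash
python3 - <<'E'
from h import *
b=w(PP,[-.117,.035])
env.move_l([*b,.13],vel=.08);env.move_to([*w(PP,[-.06,.05]),.24],[np.pi,0,PP[2]-.549]);env.sleep(.3)
o=env.observe();print(o["t"]);c=env.camera("wrist");save(c,"w4.png")
print(cv2.absdiff(c["color"],cv2.imread("pics/w3.png")[:,:,::-1])[40:200,150:450].max())
E
```

```text
20.55
65
```

View pics/w4.png

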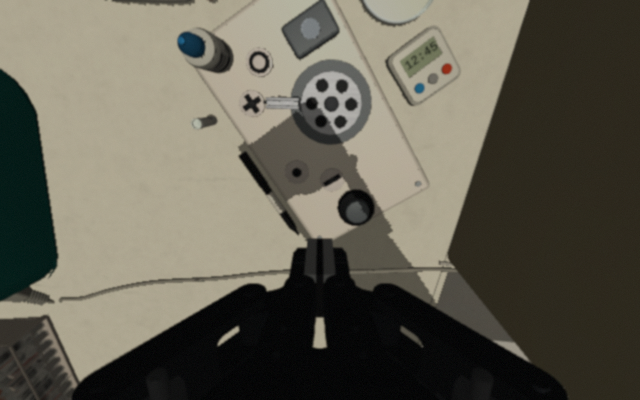

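The tab and pointer at (282,103) are in line with the cross at (253,103). The button is back up at (356,207), and the bystanders have not moved.

```bash
python3 -c "
from h import *
print(env.close_job())"
```

```text
the job is handed in; nothing more can be done
None
```

The wheel's pointer is on the cross plate (about -0.555 rad against the plate's -0.549), and the button was then pressed right down (6 mm, to its stop) and released; nothing else looks moved in the last picture, and the job was handed in at about 21 s of 48 s, with no verdict returned.

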